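# Close the sweet tin's inner lid and lift off the serving lid

### The arm

A 6-joint arm with a two-finger parallel gripper is mounted at the origin on the work surface. World frame = base frame: x ahead of the robot, y to its left, z up, the work surface at z = 0. Lengths are in m, angles in degrees, forces in N, time in s.
With the tool pointing down it reaches from about 0.4 to 0.825 m from the base axis. Payload 7 kg.
Tool frame: the origin (TCP) lies on the centre line of the jaws, within the pads' length; the fingertips stand 19 mm ahead of it and the grasp point (between the pads) is the TCP (r.tip_extent is the distance from the TCP to the fingertips, in m); z points along the fingers, y is the line along which they close (so a half turn about z gives the same grasp; the last joint's range is limited). The gripper opens to 88 mm and grips with 3 to 60 N. Pads are 19 mm wide; open, the fingers measure 130 mm over their backs; the gripper's body (78 mm by 193 mm) begins 47 mm behind the grasp point.
Start: joints at [-55.8, 20.546, 0.682, 0, -70.136, -16.507], TCP at [0.205, -0.643, 0.246] pointing down, gripper open.
Joint ranges: [-176.03, 176.03], [-82.01, 121.73], [-58.28, 71.71], [-173.87, 95.51], [-174.79, -0.11], [-173.66, 173.66]. Speed limits (degrees/s): [136.94, 136.94, 172.46, 180, 180, 180].

### API

Orientations are given as [roll, pitch, yaw] about the fixed x, y, z axes, in that order (R = Rz(yaw) Ry(pitch) Rx(roll)).
In Python, from plant import r gives the robot as it stands. The module is installed in compiled form; this text tells all that it offers.
- The arm moves only by the tool jog_arm, never from a script. Its argument "deltas" is a list that holds one entry, the list of rows, each a list of 5 numbers: the opening, from -1 (shut) to 1 (fully open), then the shift along the world's x, y, z in cm, then the turn about the world's z in rad. In form: [[[claw, dx, dy, dz, turn], ...]]. A call has 1 to 8 rows; each row shifts and turns the commanded pose from where the row before left it; what a row does not reach is not made up. A row lasts 1/8 s, in which the tool goes at most 62.5 mm and 10.7 degrees, less where a joint would pass 70% of its speed; a pose out of reach is approached as far as the arm can. A call with a gripper value outside its range is refused whole. The fingers move at their own pace and stop on an object; "force" is the grip in N (left out, the last holds). Time passes only in rows, so rows that do not move let the fingers close. It gives the time, the measured TCP pose, the force, the opening and the grip force at its end, in the units of the state.
- r.get_state(): the state, without advancing time (a new reading comes with each control period).
- r.capture(name): name is "side" or "top" or "wrist"; returns the picture (480x640x3 uint8, blue, green, red); there is no depth.
- r.camera_info(name): a dict with "fx", "fy", "cx", "cy" (pixels), "view" (4x4, takes a point from world to camera coordinates). Camera axes: x right, y up, looking along -z (the intrinsics and any distortion apply to the point x, -y, -z); pixel columns grow to the right and rows downward; lengths in m; the calibration is good to about 2 mm. A picture is of the moment at which its call begins: read the wrist's pose just before it. camera_info takes no time and is no camera call; for the wrist camera it gives the pose at the moment of the call.
- r.close_job(): hands the job in; it is judged then, once.
The state is a dict: "time_s": time; "joints": joint angles; "qd": joint speeds; "joint_torque": joint torques, N m; "tcp_pos": TCP position; "eef_rot": TCP orientation; "contact_force": force on the tool from outside, world axes, zero at the start; "moment": the same for the moment, N m; "gripper_width": finger opening in m; "gripper_force": force on a finger pad.
Only numpy, scipy, OpenCV 4.12 (cv2) and the standard library are available. Lean on these libraries where they do the work, as an engineer would, in place of code of your own. Each camera call takes 0.05 s, during which the arm holds its last target. There are 200 camera calls.

### The job

Close the sweet tin's inner lid: pick up the two nested lids together by the inner lid's two side ears, lower them onto the standing tin (set down, not dropped) so that the inner lid sits fully home in its mouth, and let go. Then take the outer lid alone by its wooden knob and lift it straight up, leaving the inner lid home and the tin standing where it was, and finish while still holding the outer lid level over the tin, about ten centimetres clear. Leave the remote control, the cup and the decanter where they are.

Things in the scene. Friction and masses are not known exactly. Their poses are not given: they have to be found in the camera images.
- tin: Loose open round steel tin standing on the table, outside diameter 50 mm, height 80 mm, wall 2.5 mm (mouth 45 mm diameter, at least 50 mm deep), about 350 g. Origin: centre of its underside; z up.
- tin_rim (a point): Centre of the tin's mouth, at the height of its rim (80 mm above its underside).
- inner_lid: Aluminium lid, 100 g, on the table under the outer lid. Origin: underside centre. plug 41 mm diameter 0-16 mm, chamfered foot, enters the tin's mouth; flange 16-24 mm, 50 mm diameter below, bevelled to 41 mm at its top, lands on the rim (origin then 64 mm above tin's underside) at any yaw; boss 30 mm diameter 24-32 mm carries the outer lid. Ears: see point ears.
- ears (a point): On the inner lid's axis, midway between its two flat-ended ears, 20 mm above its underside. Ears reach out along the inner lid's +y and -y, 66 mm end to end, 16 mm wide, 8 mm thick, through openings in the outer lid's skirt and 4 mm beyond it. Grip across their ends (fingers close along the lid's y) to carry both lids at once.
- outer_lid: Loose steel cap, 90 g, 58 mm diameter, resting over the inner lid with 2 mm of side play, not latched. Origin: centre of its lower edge, 18 mm above the inner lid's origin when nested. Skirt 0-14 mm, open at +y and -y for the ears; flat top at 18 mm; upright round wooden knob, 20 mm diameter, 18-44 mm. Lifting the knob lifts this lid only.
- knob (a point): Point on the knob's axis, 32 mm above the outer lid's origin: 14 mm above the lid's flat top and 12 mm below the knob's top.
- remote: Loose black remote control lying on the table between the tin and the lids, 165 x 44 x 18 mm, long along its x. Origin: centre of its underside. Not to be moved.
- cup: Loose white cup, 76 mm across and 95 mm high, standing beyond the work. Origin: centre of its underside. Not to be moved.
- decanter: Loose glass decanter, 80 mm across and 172 mm high, standing to the right of the work. Origin: centre of its underside. Not to be moved.
Things that resemble listed ones, but are neither listed nor needed, are in the scene too. Leave any yellow look-alike of the tin alone. Leave any turquoise look-alike of the outer_lid alone.

How it is judged (in metres and radians):
On the way, in this order (a step that is already met when the one before it is completed fails the run):
1. both lids are lifted together, still nested, at least 40 mm above the table (height (world z) of inner_lid above 0.04 m and z of outer_lid in the frame of inner_lid below 0.022 m and horizontal distance between outer_lid and inner_lid below 0.006 m), for 0.2 s.
2. the nested lids stand on the tin, the inner lid fully home, and the fingers have let go (z of inner_lid in the frame of tin between 0.061 and 0.0665 m and horizontal distance between inner_lid and tin below 0.004 m and angle between the z axis of inner_lid and the z axis of tin, either way round below 0.05 rad and z of outer_lid in the frame of inner_lid below 0.022 m and horizontal distance between outer_lid and inner_lid below 0.006 m and contact force between the fingers and inner_lid below 0.1 N and contact force between the fingers and outer_lid below 0.1 N), for 0.3 s.
At the end, for the whole second after the job is handed in: The fingers alone hold the outer lid still and level (0.2 rad) over the tin (35 mm), 50 to 200 mm above its nested height; the inner lid is home in the tin (height 2.5 mm, axis 4 mm, 0.05 rad); the tin stands within 20 mm of its start (z of inner_lid in the frame of tin between 0.061 and 0.0665 m and horizontal distance between inner_lid and tin below 0.004 m and angle between the z axis of inner_lid and the z axis of tin, either way round below 0.05 rad and angle between tin's own z axis and vertical below 0.03 rad and distance of tin from where it was at the start of the episode below 0.02 m and linear speed of each of inner_lid, tin below 0.02 m/s and z of outer_lid in the frame of tin between 0.132 and 0.282 m and horizontal distance between outer_lid and tin below 0.035 m and angle between outer_lid's own z axis and vertical below 0.2 rad and linear speed of outer_lid below 0.03 m/s and contact force between the fingers and outer_lid above 1 N and contact force between each of outer_lid, the fingers and inner_lid below 0.05 N and contact force between outer_lid and tin below 0.05 N); the arm keeps its last pose, push and grip.
It fails at once if the outer lid comes off the inner lid while the inner lid is not home in the tin (distance between outer_lid and inner_lid above 0.028 m and not (z of inner_lid in the frame of tin between 0.061 and 0.0665 m and horizontal distance between inner_lid and tin below 0.004 m and angle between the z axis of inner_lid and the z axis of tin, either way round below 0.05 rad)).
It fails at once if the lids are dropped: let go in the air more than 6 mm above their seat (contact force between each of the fingers, tin and inner_lid below 0.01 N and contact force between the fingers and outer_lid below 0.01 N and height (world z) of inner_lid above 0.07 m).
It fails at once if the tin is tipped (angle between tin's own z axis and vertical above 0.25 rad).
It fails at once if the remote control, the cup or the decanter is moved by more than 20 mm (distance of any of remote, cup, decanter from where it was at the start of the episode above 0.02 m).
It also fails if it takes over 64 s, if anything falls off the work surface, if the arm or the gripper's body presses on something with over 40 N, if the wrist force passes 120 N, or if a joint passes its speed limit or range.

## Working session

There is one attempt and no reset: what is moved stays moved. The work goes in short steps, Python scripts to look and compute and a tool call to move; the robot and the scene stay as the last step left them, time stands still between calls to the robot, and variables do not carry over. Pictures are saved under pics/ and viewed, at most 12 in all, crops included, and the job is handed in when it is done.

Besides the shell and the picture viewer there is one more tool, called after "Call:" as name([rows], argument=value, ...), one row to a line, values as JSON. jog_arm: Moves the arm, as the interface text tells. Its arguments: {"type":"object","properties":{"deltas":{"type":"array"},"force":{"type":"number"}},"required":["deltas"]}

```bash
mkdir -p pics; python3 - <<'E'
from plant import r
import cv2,numpy as np
s=r.get_state();print(s)
for n in("side","top"):
    im=r.capture(n);cv2.imwrite(f"pics/{n}0.png",im)
    c=r.camera_info(n);print(n,{k:(np.round(v,3).tolist() if k=="view" else v) for k,v in c.items()})
E
```

```text
{'time_s': 0.0, 'joints': array([-5.58000744e+01,  2.05925715e+01,  6.32521213e-01, -2.01134817e-02,
       -7.01365082e+01, -1.65051367e+01]), 'qd': array([ 0.04503272, -0.05408718, -0.07530493, -0.0193713 ,  0.05266918,
        0.01364678]), 'joint_torque': array([-2.50326171e-03, -5.82717633e+01,  2.93052560e+01,  6.99668258e+00,
        6.67315442e-03, -2.11327315e-04]), 'tcp_pos': array([ 0.20497306, -0.64262979,  0.24460035]), 'eef_rot': array([ 1.79902048e+02, -9.30643133e-03, -1.62312053e+02]), 'contact_force': array([-0.33735207,  0.9422226 , -0.32860891]), 'moment': array([-0.0280039 , -0.00293295,  0.03519947]), 'gripper_force': 0.0, 'gripper_width': 0.08766604871382445}
side {'fx': 587.0016553575026, 'fy': 587.0016553575026, 'cx': 311.8090614177823, 'cy': 249.12330114825767, 'view': [[-0.868, -0.496, 0.004, 0.47], [0.341, -0.592, 0.73, -0.33], [-0.36, 0.636, 0.683, -0.835], [0.0, 0.0, 0.0, 1.0]]}
top {'fx': 496.1533937352579, 'fy': 496.1533937352579, 'cx': 320.81901001280016, 'cy': 237.57186181188206, 'view': [[-0.008, -1.0, 0.006, -0.127], [0.987, -0.007, 0.162, -0.618], [-0.162, 0.007, 0.987, -0.905], [0.0, 0.0, 0.0, 1.0]]}
```

View pics/side0.png

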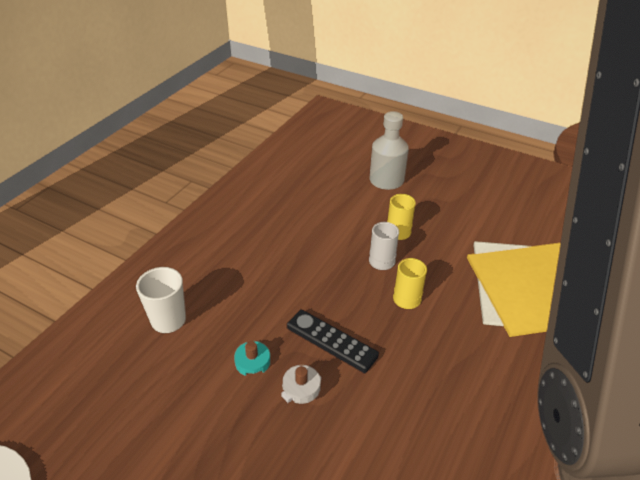

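View pics/top0.png

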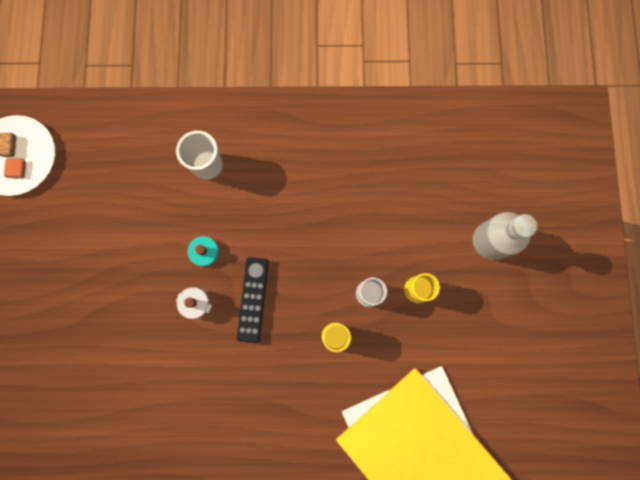

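The side view shows the steel tin at (384,246) and yellow look-alikes at (401,216) and (410,284). The white/steel lids are at (301,384), the turquoise look-alike is at (252,357) and the remote at (332,340). The top view shows the tin at (371,292), yellow at (422,288) and (336,338), the lids at (193,303), and turquoise at (203,251). The grey tin and the steel nested lids fit the description because they are steel-coloured, and the lids show an ear. I'll confirm this in an enlarged crop and triangulate.

```bash
cat > h.py <<'E'
import numpy as np,cv2
from plant import r
def P(c):
    K=np.array([[c["fx"],0,c["cx"]],[0,c["fy"],c["cy"]],[0,0,1]])
    return K@np.diag([1,-1,-1])@np.asarray(c["view"])[:3]
def plane(c,uv,z):   # ray onto plane z
    M=P(c);A=np.c_[M[:,:2],-np.array([*uv,1])];s=np.linalg.solve(A,-(M[:,2]*z+M[:,3]));return np.array([s[0],s[1],z])
def tri(c1,a,c2,b):
    X=cv2.triangulatePoints(P(c1),P(c2),np.array(a,float).reshape(2,1),np.array(b,float).reshape(2,1))[:,0];X=X[:3]/X[3]
    e=[]
    for c,p in((c1,a),(c2,b)):
        q=P(c)@[*X,1];e.append(np.round(q[:2]/q[2]-p,1))
    return X,e
def proj(c,X):
    q=P(c)@[*X,1];return q[:2]/q[2]
E
python3 - <<'E'
from h import *
s=cv2.imread("pics/side0.png");t=cv2.imread("pics/top0.png")
Z=lambda im,u,v,h:cv2.resize(im[v-h:v+h,u-h:u+h],(400,300 if 0 else 400),interpolation=cv2.INTER_CUBIC)
a=np.hstack([Z(s,384,240,32),Z(s,301,380,32)]);b=np.hstack([Z(t,371,292,32),Z(t,193,303,32)])
cv2.imwrite("pics/crop1.png",cv2.resize(np.vstack([a,b]),(600,600)))
cs,ct=r.camera_info("side"),r.camera_info("top")
for n,a,b in(("tin rim",(385,231),(371,290)),("knobtop",(301,370),(190,302))):
    print(n,tri(cs,a,ct,b))
for n,p,z in(("turq",(203,251),.03),("yelA",(424,288),.08),("yelB",(336,336),.08),("remote",(253,300),.018),("decanter",(492,240),.03),("cup",(207,168),.0)):print(n,plane(ct,p,z).round(3))
E
```

```text
tin rim (array([ 0.51186939, -0.2234041 ,  0.07893582]), [array([-0.7, -0.1]), array([0.3, 0.9])])
knobtop (array([0.49537626, 0.11392604, 0.05883753]), [array([0.2, 0. ]), array([-0.1, -0.2])])
turq [0.595 0.099 0.03 ]
yelA [ 0.516 -0.32   0.08 ]
yelB [ 0.431 -0.157  0.08 ]
remote [0.499 0.002 0.018]
decanter [ 0.613 -0.469  0.03 ]
cup [0.773 0.103 0.   ]
```

View pics/crop1.png

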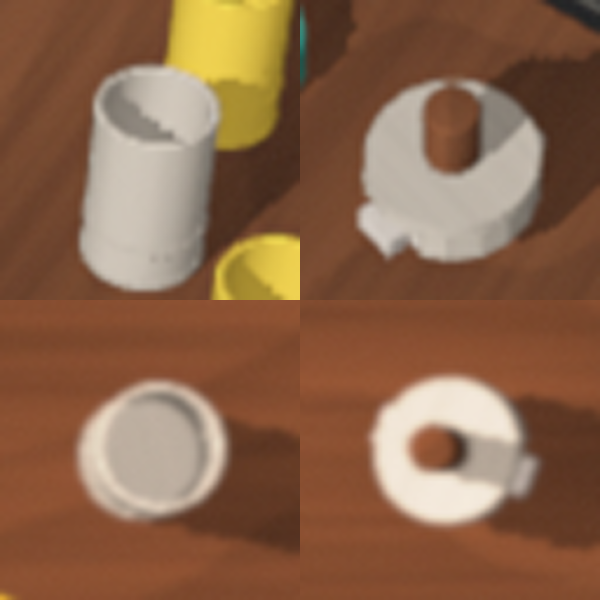

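The crop confirms it: a plain steel tin (rim z≈0.079 against 0.080 expected) and a steel cap with a wooden knob and light ears sticking out (knob top z≈0.059 against 0.062). The ears run about 18° off world y. I'll move over the lids and look with the wrist camera.

Call:
jog_arm([
  [[1, 1.8, 4.7, 0, -0.04], [1, 1.8, 4.7, 0, -0.04], [1, 1.8, 4.7, 0, -0.04], [1, 1.8, 4.7, 0, -0.04], [1, 1.8, 4.7, 0, -0.04], [1, 1.8, 4.7, 0, -0.04], [1, 1.8, 4.7, 0, -0.04], [1, 1.8, 4.7, 0, -0.04]],
], force=30)

```text
time_s: 1.1
tcp_pos: [0.3492, -0.2655, 0.2455]
eef_rot: [180.0, 0.0, 179.3]
contact_force: [0.8, 0.6, 0.1]
gripper_width: 0.0876
gripper_force: 0.0
```

Call:
jog_arm([
  [[1, 1.8, 4.7, 0, -0.04], [1, 1.8, 4.7, 0, -0.04], [1, 1.8, 4.7, 0, -0.04], [1, 1.8, 4.7, 0, -0.04], [1, 1.8, 4.7, 0, -0.04], [1, 1.8, 4.7, 0, -0.04], [1, 0, 4.7, 0, -0.04], [1, 0, 0, 0, 0]],
])

```text
time_s: 2.1
tcp_pos: [0.4571, 0.0644, 0.2452]
eef_rot: [-180.0, -0.0, 163.5]
contact_force: [0.5, -1.9, 0.3]
gripper_width: 0.0878
gripper_force: 0.0
```

```bash
python3 - <<'E'
from h import *
s=r.get_state();print(s["tcp_pos"],s["eef_rot"],s["joints"].round(1))
c=r.camera_info("wrist");im=r.capture("wrist");cv2.imwrite("pics/w1.png",im);np.save("w1.npy",P(c))
print(c["fx"],np.linalg.inv(c["view"]).round(3), proj(c,[.495,.114,.06]))
E
```

```text
[0.45709974 0.06439566 0.24515605] [-1.79982992e+02 -3.34193449e-02  1.63493060e+02] [  32.6    0.   -25.    -0.   -65.  -139.1]
398.2628824062125 [[ 0.284 -0.929 -0.237  0.393]
 [ 0.959  0.275  0.071  0.084]
 [-0.001 -0.247  0.969  0.385]
 [ 0.     0.     0.     1.   ]] [386.29789376 249.68127368]
```

View pics/w1.png

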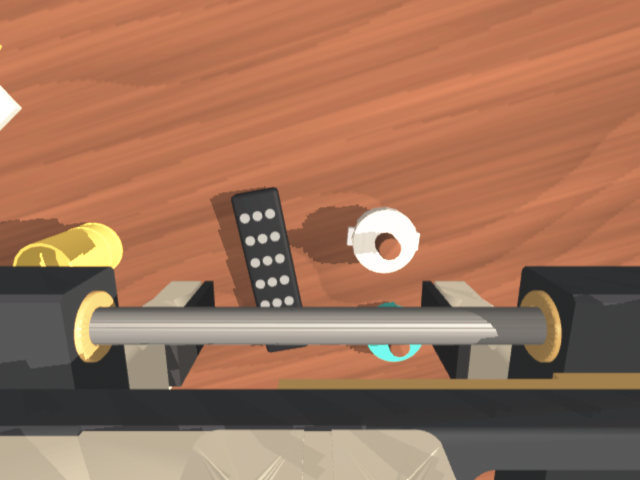

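The wrist view shows the lids at (385,240), with ears at (350,237) and (418,242) and the knob top at (388,246). Turquoise is at (396,335) and the remote at (268,268). I'll measure the ears from here, then from a second position.

```bash
cat >> h.py <<'E'
def lidmeas(im,M,guess):
    """ear-end pixels, knob-top pixel from a wrist picture"""
    u,v=np.round(guess).astype(int)
    m=(im.min(2)>120)&(im.max(2).astype(int)-im.min(2)<60)
    n,l,st,ce=cv2.connectedComponentsWithStats(m.astype(np.uint8))
    i=min(range(1,n),key=lambda i:np.hypot(*(ce[i]-guess))+(1e4 if st[i,4]<500 else 0))
    ys,xs=np.nonzero(l==i)
    a=xs<=xs.min()+2;b=xs>=xs.max()-2
    # full knob blob inside the convex hull
    h=cv2.convexHull(np.c_[xs,ys].astype(np.int32));f=np.zeros(l.shape,np.uint8);cv2.fillConvexPoly(f,h,1)
    k=f.astype(bool)&(l!=i)&(im[:,:,2].astype(int)-im[:,:,0]>25)
    ky,kx=np.nonzero(cv2.morphologyEx(k.astype(np.uint8),cv2.MORPH_OPEN,np.ones((3,3))))
    return st[i],(xs.min(),ys[a].mean()),(xs.max()+1,ys[b].mean()),(kx.min(),kx.max(),ky.min(),ky.max())
def planeM(M,uv,z):
    A=np.c_[M[:,:2],-np.array([*uv,1])];s=np.linalg.solve(A,-(M[:,2]*z+M[:,3]));return np.array([s[0],s[1],z])
E
python3 - <<'E'
from h import *
M=np.load("w1.npy");im=cv2.imread("pics/w1.png")
st,a,b,k=lidmeas(im,M,np.array([385,240]));print(st,a,b,k)
A,B=planeM(M,a,.02),planeM(M,b,.02);d=B-A
print(A,B,(A+B)/2,np.linalg.norm(d),np.degrees(np.arctan2(d[1],d[0])))
E
```

```text
[ 347  207   73   66 2990] (np.int64(347), np.float64(236.6734693877551)) (np.int64(420), np.float64(238.73529411764707)) (np.int64(350), np.int64(400), np.int64(222), np.int64(259))
[0.48468572 0.08536652 0.02      ] [0.50613899 0.15079152 0.02      ] [0.49541236 0.11807902 0.02      ] 0.06885254677487047 71.84535509236133
```

Call:
jog_arm([
  [[1, 2, 4, 0, 0], [1, 0, 0, 0, 0], [1, 0, 0, 0, 0]],
])

```text
time_s: 2.52
tcp_pos: [0.4767, 0.101, 0.2452]
eef_rot: [-180.0, -0.0, 163.3]
contact_force: [-0.3, -0.9, -0.1]
gripper_width: 0.0874
gripper_force: 0.0
```

```bash
python3 - <<'E'
from h import *
s=r.get_state();print(s["tcp_pos"],s["eef_rot"])
c=r.camera_info("wrist");im=r.capture("wrist");cv2.imwrite("pics/w2.png",im);M=P(c);np.save("w2.npy",M)
g=proj(c,[.495,.114,.03]);print(g)
st,a,b,k=lidmeas(im,M,g);print(st,a,b,k)
A,B=planeM(M,a,.02),planeM(M,b,.02);d=B-A
print(A,B,(A+B)/2,np.linalg.norm(d),np.degrees(np.arctan2(d[1],d[0])))
M1=np.load("w1.npy");_,a1,b1,k1=lidmeas(cv2.imread("pics/w1.png"),M1,np.array([385,240]))
for p,q in((a1,a),(b1,b)):
    X=cv2.triangulatePoints(M1,M,np.array(p,float),np.array(q,float))[:,0];print("ear",X[:3]/X[3])
x=[np.hstack([i[int(v)-50:int(v)+50,int(u)-65:int(u)+65]]) for i,u,v in((cv2.imread("pics/w1.png"),385,240),(im,*g))]
cv2.imwrite("pics/c2.png",cv2.resize(np.hstack(x),(780,300),interpolation=cv2.INTER_CUBIC))
E
```

```text
[0.47673592 0.10104333 0.24520862] [-1.79957790e+02 -4.44521300e-02  1.63289851e+02]
[336.71346905 232.04309528]
[ 303  198   73   66 3034] (np.int64(303), np.float64(227.67567567567568)) (np.int64(376), np.float64(230.71428571428572)) (np.int64(308), np.int64(352), np.int64(215), np.int64(249))
[0.48421454 0.08474295 0.02      ] [0.5066552  0.14945447 0.02      ] [0.49543487 0.11709871 0.02      ] 0.06849206832015173 70.87447806425068
ear [0.48298486 0.08536155 0.0265896 ]
ear [0.50394601 0.14898502 0.02868944]
```

View pics/c2.png

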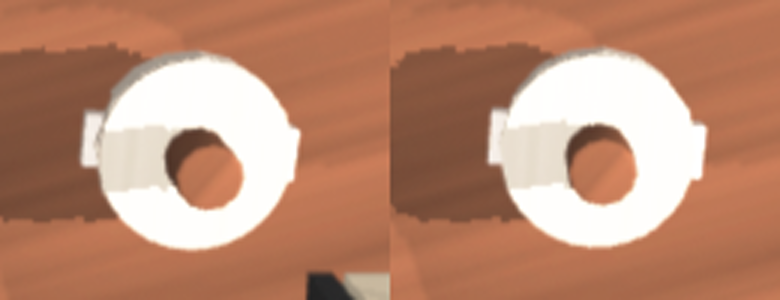

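Both views agree. The ears' centre is about (0.4945, 0.1174), the span is 67–68 mm (66 given), and the triangulated height is ≈0.027 (top edge 0.024). The ear line is at 71.3°. I'll align and descend.

Call:
jog_arm([
  [[1, 1.8, 1.6, -4, -0.035], [1, 0, 0, -5, 0], [1, 0, 0, -5, 0], [1, 0, 0, -3, 0], [1, 0, 0, 0, 0], [1, 0, 0, 0, 0]],
])

```text
time_s: 3.32
tcp_pos: [0.4959, 0.1178, 0.0769]
eef_rot: [179.9, 0.1, 161.3]
contact_force: [0.0, 0.0, 0.2]
gripper_width: 0.0873
gripper_force: 0.0
```

```bash
python3 - <<'E'
from h import *
s=r.get_state();print(s["tcp_pos"],s["eef_rot"],s["contact_force"])
c=r.camera_info("wrist");im=r.capture("wrist");cv2.imwrite("pics/w3.png",im)
print(proj(c,[.4945,.1174,.024]))
E
```

```text
[0.49586182 0.11783845 0.07688061] [1.79944426e+02 6.66752612e-02 1.61301211e+02] [0.0278518  0.03452585 0.2225704 ]
[315.16554004 273.64750225]
```

View pics/w3.png

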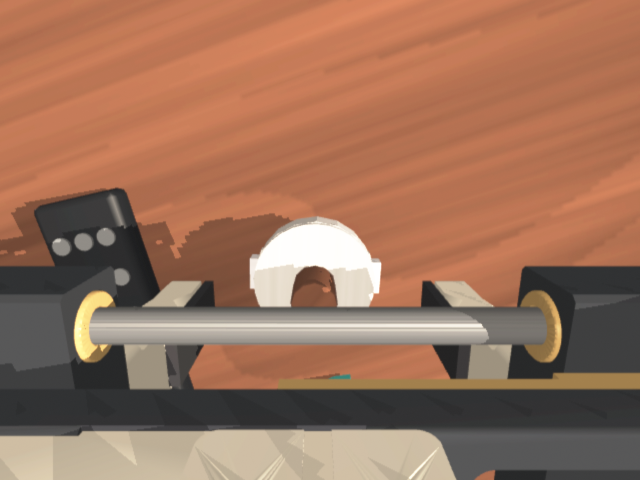

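The ears at (254,272) and (377,275) are centred at the predicted (315,274), and the jaws straddle them. I'll descend, grip and lift.

Call:
jog_arm([
  [[1, -0.1, 0, -3, 0], [1, 0, 0, -2.2, 0], [1, 0, 0, 0, 0], [1, 0, 0, 0, 0], [0.4, 0, 0, 0, 0], [0.3, 0, 0, 0, 0], [0.2, 0, 0, 0, 0], [0.2, 0, 0, 0, 0]],
], force=30)

```text
time_s: 4.38
tcp_pos: [0.4942, 0.1179, 0.0241]
eef_rot: [180.0, 0.0, 161.3]
contact_force: [-1.4, 0.1, 5.4]
gripper_width: 0.0654
gripper_force: 30.0
```

Call:
jog_arm([
  [[0.2, 0, 0, 0, 0], [0.2, 0, 0, 0, 0], [0.2, 0, 0, 0.0, 0]],
])

```text
time_s: 4.75
tcp_pos: [0.4943, 0.1179, 0.0241]
eef_rot: [180.0, 0.0, 161.3]
contact_force: [-1.5, -1.3, 6.9]
gripper_width: 0.0658
gripper_force: 30.0
```

Call:
jog_arm([
  [[0.2, 0, 0, 1, 0], [0.2, 0, 0, 2, 0], [0.2, 0, 0, 2, 0], [0.2, 0, 0, 3, 0], [0.2, 0, 0, 3, 0], [0.2, 0, 0, 3, 0], [0.2, 0, 0, 3, 0], [0.2, 0, 0, 1, 0]],
])

```text
time_s: 5.75
tcp_pos: [0.4946, 0.1183, 0.2055]
eef_rot: [179.9, 0.1, 161.3]
contact_force: [-0.7, -0.1, -1.6]
gripper_width: 0.0654
gripper_force: 30.0
```

Call:
jog_arm([
  [[0.2, 0.2, -1, 0, -0.02], [0.2, 0.4, -2, 0, -0.03], [0.2, 0.5, -3, 0, -0.045], [0.2, 0.5, -3, 0, -0.045], [0.2, 0.5, -3, 0, -0.045], [0.2, 0.5, -3, 0, -0.045], [0.2, 0.5, -3, 0, -0.045], [0.2, 0.5, -3, 0, -0.045]],
])

```text
time_s: 6.75
tcp_pos: [0.5291, -0.0937, 0.2016]
eef_rot: [-179.9, -0.1, 142.8]
contact_force: [0.3, 1.0, -2.1]
gripper_width: 0.0653
gripper_force: 30.0
```

Call:
jog_arm([
  [[0.2, 0.5, -3, 0, -0.045], [0.2, 0.5, -3, 0, -0.045], [0.2, 0.6, -3, 0, -0.045], [0.2, 0.6, -3, 0, -0.045], [0.2, 0.6, -3, 0, -0.045], [0.2, 0.6, -3, 0, -0.045], [0.2, 0.6, -2.3, 0, -0.03], [0.2, 0.4, -1, 0, -0.01]],
])

```text
time_s: 7.75
tcp_pos: [0.5737, -0.3064, 0.202]
eef_rot: [-179.9, -0.1, 125.1]
contact_force: [0.8, 0.5, -2.3]
gripper_width: 0.0654
gripper_force: 30.0
```

Call:
jog_arm([
  [[0.2, 0, 0, 0, 0], [0.2, 0, 0, 0, 0]],
])

```text
time_s: 8.0
tcp_pos: [0.5739, -0.3044, 0.2034]
eef_rot: [-180.0, -0.0, 125.2]
contact_force: [-1.2, 0.4, -1.9]
gripper_width: 0.065
gripper_force: 30.0
```

```bash
python3 - <<'E'
from h import *
s=r.get_state();print(s["tcp_pos"],s["eef_rot"],s["joints"].round(1))
c=r.camera_info("wrist");im=r.capture("wrist");cv2.imwrite("pics/w4.png",im);np.save("w4.npy",P(c))
print(proj(c,[.512,-.2234,.08]),proj(c,[.512,-.2234,0]),np.linalg.inv(c["view"])[:3,3])
E
```

```text
[ 0.57393511 -0.30437036  0.20335377] [-1.79993808e+02 -2.91519536e-02  1.25249815e+02] [ -10.8   19.8   -6.1   -0.   -64.1 -134. ]
[311.20257005  82.25104589] [312.75289273  96.36486643] [ 0.53562377 -0.2498812   0.3429138 ]
```

View pics/w4.png

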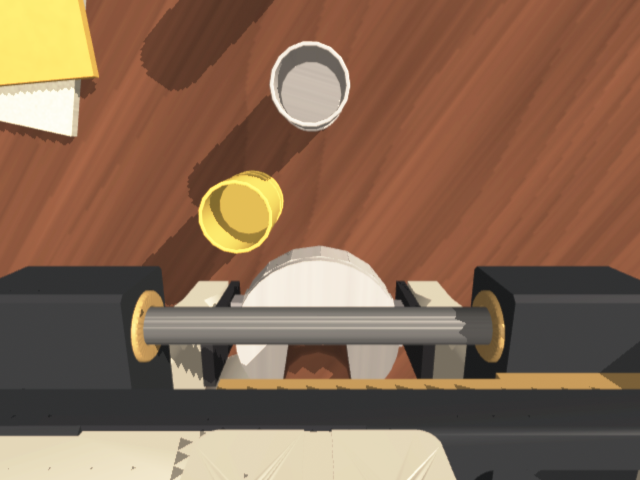

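The wrist view shows the tin rim centred at about (310,82), where (311,82) was predicted from the fixed cameras. The held nested lids are at (317,310) and yellow is at (240,212). I'll take a second wrist view for triangulation.

Call:
jog_arm([
  [[0.2, -1.2, 1.7, 0, 0], [0.2, -1.2, 1.7, 0, 0], [0.2, 0, 0, 0, 0], [0.2, 0, 0, 0, 0], [0.2, 0, 0, 0, 0]],
])

```text
time_s: 8.68
tcp_pos: [0.5505, -0.2712, 0.2037]
eef_rot: [180.0, 0.0, 125.2]
contact_force: [0.6, 0.4, -2.2]
gripper_width: 0.0653
gripper_force: 30.0
```

```bash
cat > tin.py <<'E'
from h import *
def rim(im,g):
    m=(im.min(2)>95)&(im.max(2).astype(int)-im.min(2)<50);m=m.astype(np.uint8)
    n,l,st,ce=cv2.connectedComponentsWithStats(m)
    i=min(range(1,n),key=lambda i:np.hypot(*(ce[i]-g))+(1e4 if st[i,4]<500 else 0))
    k=(l==i).astype(np.uint8);h=cv2.convexHull(max(cv2.findContours(k,0,1)[0],key=len))
    f=np.zeros_like(k);cv2.fillConvexPoly(f,h,1);c=max(cv2.findContours(f,0,1)[0],key=len)
    return cv2.fitEllipse(c)
E
python3 - <<'E'
from tin import *
s=r.get_state();print(s["tcp_pos"],s["eef_rot"])
c=r.camera_info("wrist");im=r.capture("wrist");cv2.imwrite("pics/w5.png",im);M2=P(c)
im1=cv2.imread("pics/w4.png");M1=np.load("w4.npy")
q=M1@[.512,-.2234,.08,1];e1=rim(im1,q[:2]/q[2])
e2=rim(im,proj(c,[.512,-.2234,.08]));print(e1,e2)
X=cv2.triangulatePoints(M1,M2,np.array(e1[0],float),np.array(e2[0],float))[:,0];print("tri",X[:3]/X[3])
for M,e in((M1,e1),(M2,e2)):
    print("z=.08",planeM(M,e[0],.08),"diam",[np.linalg.norm(planeM(M,(e[0][0]+t,e[0][1]),.08)-planeM(M,(e[0][0]-t,e[0][1]),.08)) for t in [min(e[1])/2]])
for a,e in((im1,e1),(im,e2)):cv2.ellipse(a,e,(0,0,255),1)
z=[a[int(e[0][1])-70:int(e[0][1])+70,int(e[0][0])-90:int(e[0][0])+90] for a,e in((im1,e1),(im,e2))]
cv2.imwrite("pics/c5.png",cv2.resize(np.hstack(z),(720,280)))
E
```

```text
[ 0.55045117 -0.27116426  0.2036508 ] [1.79989935e+02 1.45392786e-02 1.25223525e+02]
((309.4466552734375, 85.25177764892578), (79.43470764160156, 88.61225891113281), 175.28221130371094) ((309.4908752441406, 151.108642578125), (76.9102554321289, 78.82816314697266), 168.18301391601562)
tri [ 0.51152675 -0.22493885  0.07408407]
z=.08 [ 0.5121103  -0.22544995  0.08      ] diam [np.float64(0.04915678916474306)]
z=.08 [ 0.51148513 -0.22479255  0.08      ] diam [np.float64(0.049531010258811126)]
```

View pics/c5.png

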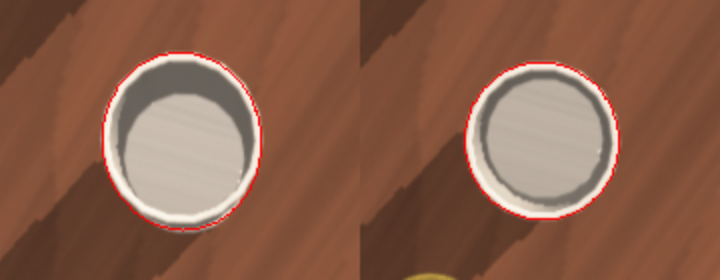

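The second view (right) fits the rim cleanly: centre (0.5115,-0.2248) and diameter 49.5 mm at z=0.08. The first view's ellipse included some of the wall, which explains its 74 mm height. The fixed-camera estimate agrees within 1.5 mm. I'll move above the tin and lower to just short of the rim.

Call:
jog_arm([
  [[0.2, -1.9, 2.3, 0, 0], [0.2, -2, 2.35, 0, 0], [0.2, 0, 0, -2, 0], [0.2, 0, 0, -3, 0], [0.2, 0, 0, -3, 0], [0.2, 0, 0, -1.5, 0], [0.2, 0, 0, 0, 0], [0.2, 0, 0, 0, 0]],
])

```text
time_s: 9.72
tcp_pos: [0.5119, -0.2248, 0.1096]
eef_rot: [179.9, 0.1, 125.2]
contact_force: [0.5, -0.3, -2.0]
gripper_width: 0.0653
gripper_force: 30.0
```

```bash
python3 - <<'E'
from h import *
s=r.get_state();print(s["tcp_pos"],s["eef_rot"],s["contact_force"],s["moment"])
im=r.capture("side");cv2.imwrite("pics/s6.png",cv2.resize(im[170:330,300:480],(720,600),interpolation=cv2.INTER_CUBIC))
E
```

```text
[ 0.51194923 -0.22481405  0.10957707] [1.79949370e+02 6.79331091e-02 1.25226437e+02] [ 0.48584839 -0.27083585 -1.99614598] [-0.13543539 -0.0163579  -0.02837507]
```

View pics/s6.png

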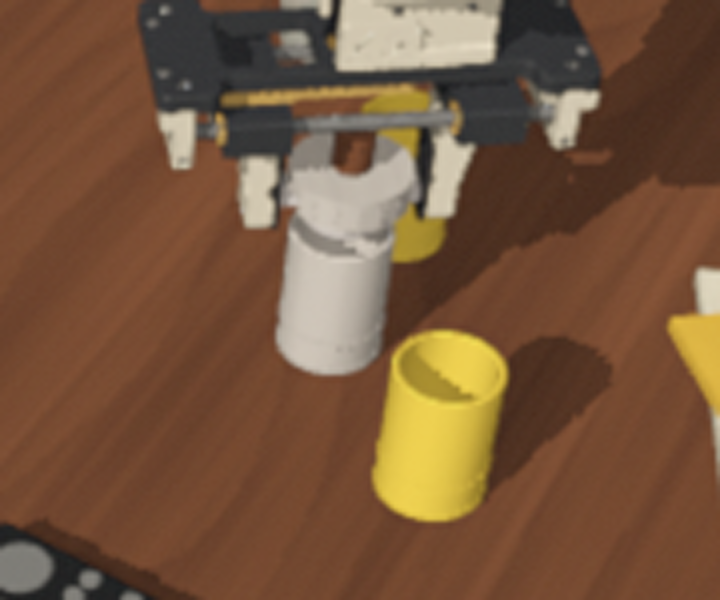

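The nested lids hang centred over the tin (crop: lids ~(352,190), tin mouth ~(340,235)) and the yellow tins are clear. I'll lower slowly, watching the force.

Call:
jog_arm([
  [[0.2, 0, 0, -0.3, 0], [0.2, 0, 0, -0.3, 0], [0.2, 0, 0, -0.3, 0], [0.2, 0, 0, 0, 0]],
])

```text
time_s: 10.28
tcp_pos: [0.5109, -0.2245, 0.0993]
eef_rot: [-180.0, -0.0, 125.2]
contact_force: [0.1, 0.0, -2.5]
gripper_width: 0.0652
gripper_force: 30.0
```

No contact force, and the plug is about 5 mm inside the mouth. Continuing.

Call:
jog_arm([
  [[0.2, 0, 0, -0.3, 0], [0.2, 0, 0, -0.3, 0], [0.2, 0, 0, -0.2, 0], [0.2, 0, 0, 0, 0]],
])

```text
time_s: 10.78
tcp_pos: [0.511, -0.2246, 0.0913]
eef_rot: [-180.0, -0.0, 125.2]
contact_force: [0.7, -0.3, -1.4]
gripper_width: 0.0654
gripper_force: 30.0
```

Call:
jog_arm([
  [[0.2, 0, 0, -0.15, 0], [0.2, 0, 0, -0.1, 0], [0.2, 0, 0, 0, 0]],
])

```text
time_s: 11.15
tcp_pos: [0.5111, -0.2246, 0.089]
eef_rot: [-180.0, -0.0, 125.2]
contact_force: [-0.4, 0.1, -0.5]
gripper_width: 0.0652
gripper_force: 30.0
```

Call:
jog_arm([
  [[0.2, 0, 0, -0.1, 0], [0.2, 0, 0, -0.1, 0], [0.2, 0, 0, 0, 0]],
])

```text
time_s: 11.52
tcp_pos: [0.5114, -0.2247, 0.0881]
eef_rot: [180.0, 0.0, 125.2]
contact_force: [-3.0, 0.9, 8.1]
gripper_width: 0.0652
gripper_force: 30.0
```

Landed at z=0.0881 (0.088 expected) with an 8 N reaction. Releasing.

Call:
jog_arm([
  [[0.2, 0, 0, 0, 0], [0.2, 0, 0, 0, 0], [0.6, 0, 0, 0, 0], [1, 0, 0, 0, 0], [1, 0, 0, 0, 0], [1, 0, 0, 0, 0], [1, 0, 0, 0, 0], [1, 0, 0, 0, 0]],
], force=5)

```text
time_s: 12.52
tcp_pos: [0.5111, -0.2246, 0.087]
eef_rot: [-180.0, -0.0, 125.2]
contact_force: [0.7, 0.8, 0.5]
gripper_width: 0.0876
gripper_force: 0.0
```

Call:
jog_arm([
  [[1, 0, 0, 0, 0], [1, 0, 0, 1, 0], [1, 0, 0, 2, 0], [1, 0, 0, 4, 0], [1, 0, 0, 4, 0], [1, 2, -3, 0, 0], [1, 1.5, -2.1, 0, 0], [1, 0, 0, 0, 0]],
])

```text
time_s: 13.52
tcp_pos: [0.5467, -0.2767, 0.1974]
eef_rot: [180.0, 0.0, 125.1]
contact_force: [-1.3, -0.0, -0.1]
gripper_width: 0.0875
gripper_force: 0.0
```

```bash
python3 - <<'E'
from h import *
s=r.get_state();print(s["tcp_pos"],s["eef_rot"],s["contact_force"])
c=r.camera_info("wrist");im=r.capture("wrist");print([proj(c,[.5111,-.2246,z]) for z in(.1,.126)]);np.save("w7.npy",P(c));cv2.imwrite("pics/w7.png",im)
sd=r.capture("side");cv2.imwrite("pics/s7.png",sd)
u,v=proj(c,[.5111,-.2246,.1]).astype(int);v=max(v,75)
a=cv2.resize(im[v-75:v+75,u-100:u+100],(400,300));b=cv2.resize(sd[185:275,325:445],(400,300),interpolation=cv2.INTER_CUBIC)
cv2.imwrite("pics/c7.png",np.hstack([a,b]));print(u,v)
E
```

```text
[ 0.54671024 -0.27668138  0.19736813] [1.79994106e+02 2.39198239e-02 1.25138717e+02] [-1.30838079 -0.00197972 -0.11578272]
[array([318.87561319, 147.37210974]), array([319.0297619 , 148.17870446])]
318 147
```

View pics/c7.png

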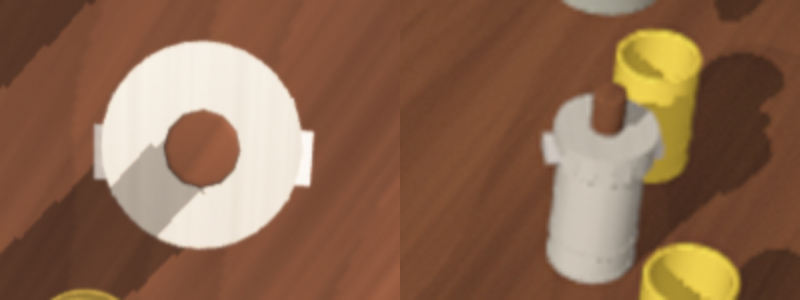

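The lids sit seated and level on the tin (wrist crop: knob (202,148), i.e. pixel (319,146); side crop: knob top (608,93), i.e. pixel (387.4,213)). Checking the knob position from the two views.

```bash
python3 - <<'E'
from h import *
M=np.load("w7.npy");c=r.camera_info("side")
X=cv2.triangulatePoints(M,P(c),np.array([319,146.]),np.array([387.4,213.]))[:,0];print(X[:3]/X[3],planeM(M,(319,146),.126))
E
```

```text
[ 0.51025218 -0.22383012  0.12302808] [ 0.51045874 -0.22371767  0.126     ]
```

Knob top is at z≈0.123 (0.126 expected) and (0.5105,-0.2240). Going to the knob.

Call:
jog_arm([
  [[0.5, -1.8, 2.6, 0, 0], [0.2, -1.8, 2.65, 0, 0], [0.2, 0, 0, -2, 0], [0.2, 0, 0, -3, 0], [0.2, 0, 0, -2.4, 0], [0.2, 0, 0, 0, 0], [0.2, 0, 0, 0, 0], [0.2, 0, 0, 0, 0]],
], force=20)

```text
time_s: 14.62
tcp_pos: [0.5108, -0.2231, 0.1244]
eef_rot: [179.9, 0.1, 125.2]
contact_force: [-0.0, -0.1, 0.4]
gripper_width: 0.0523
gripper_force: 0.0
```

Call:
jog_arm([
  [[0, 0, 0, -0.2, 0], [-0.2, 0, 0, 0, 0], [-0.4, 0, 0, 0, 0], [-0.5, 0, 0, 0, 0], [-0.6, 0, 0, 0, 0], [-0.8, 0, 0, 0, 0], [-0.8, 0, 0, 0, 0], [-0.8, 0, 0, 0, 0]],
])

```text
time_s: 15.62
tcp_pos: [0.5101, -0.2231, 0.121]
eef_rot: [-180.0, -0.0, 125.2]
contact_force: [-0.3, -0.1, -1.0]
gripper_width: 0.0191
gripper_force: 20.0
```

Call:
jog_arm([
  [[-0.8, 0, 0, 0, 0], [-0.8, 0, 0, 0, 0]],
])

```text
time_s: 15.88
tcp_pos: [0.5101, -0.2231, 0.121]
eef_rot: [-180.0, -0.0, 125.2]
contact_force: [-0.3, -1.1, 1.0]
gripper_width: 0.0194
gripper_force: 20.0
```

Gripped at 19–20 mm (the knob is 20 mm). Lifting straight up, slowly at first.

Call:
jog_arm([
  [[-0.8, 0, 0, 0.3, 0], [-0.8, 0, 0, 0.3, 0], [-0.8, 0, 0, 0.4, 0], [-0.8, 0, 0, 0.7, 0], [-0.8, 0, 0, 1, 0], [-0.8, 0, 0, 1, 0], [-0.8, 0, 0, 1, 0], [-0.8, 0, 0, 1, 0]],
])

```text
time_s: 16.88
tcp_pos: [0.5101, -0.2231, 0.1789]
eef_rot: [180.0, 0.0, 125.2]
contact_force: [-0.4, 0.4, -2.2]
gripper_width: 0.0193
gripper_force: 20.0
```

Call:
jog_arm([
  [[-0.8, 0, 0, 1.5, 0], [-0.8, 0, 0, 1.5, 0], [-0.8, 0, 0, 1, 0], [-0.8, 0, 0, 0.3, 0], [-0.8, 0, 0, 0, 0], [-0.8, 0, 0, 0, 0], [-0.8, 0, 0, 0, 0], [-0.8, 0, 0, 0, 0]],
])

```text
time_s: 17.88
tcp_pos: [0.51, -0.2231, 0.2208]
eef_rot: [-180.0, -0.0, 125.2]
contact_force: [-0.4, 0.2, -1.4]
gripper_width: 0.0193
gripper_force: 20.0
```

```bash
python3 - <<'E'
from h import *
s=r.get_state();print(s["tcp_pos"],s["contact_force"],s["gripper_width"],s["gripper_force"])
im=r.capture("side");cv2.imwrite("pics/s8.png",cv2.resize(im[110:290,290:490],(667,600),interpolation=cv2.INTER_CUBIC))
E
```

```text
[ 0.51004029 -0.22305589  0.22077582] [-0.35022606  0.17690496 -1.39821449] 0.019280929230154047 19.999561607837677
```

View pics/s8.png

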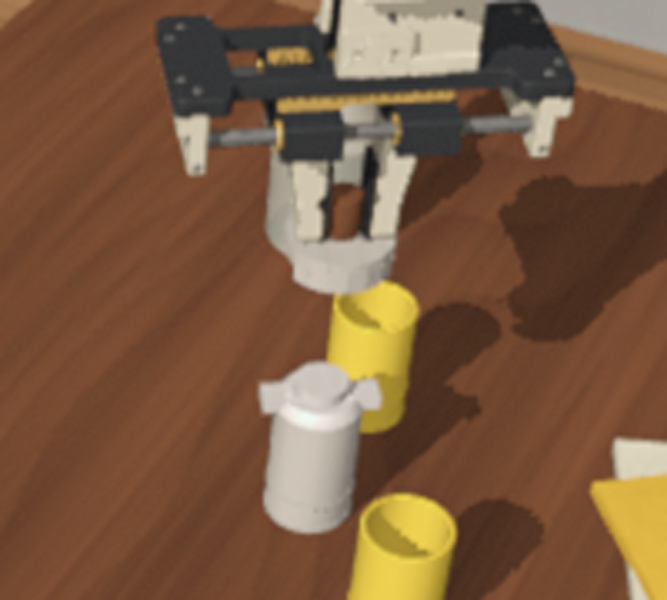

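The outer lid is held level about 10 cm up at crop (343,265). The inner lid, with its ears, sits home on the standing tin at (320,400). Handing in.

```bash
python3 -c "
from plant import r
print(r.close_job())"
```

```text
the job is handed in; nothing more can be done
None
```

The job is handed in after about 18 s of robot time: the final side view shows the inner lid home in the standing tin and the outer lid held level by its knob about 10 cm above it; no verdict was returned.

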